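# Stand the router's two drooping aerials upright with a fingertip

## Task

The two outer aerials of the Wi-Fi router droop outwards; before the range test, push each one with a fingertip until it stands straight up like the middle one. Only push, never pinch the aerials; leave the middle aerial and the other things on the bench as they are, and do not shove, lift or tip the router.

Things in the scene. Friction and masses are not known exactly. Their poses are not given: they have to be found in the camera images.
- router: Flat black Wi-Fi router, loose on four rubber feet, 0.7 to 1.1 kg with its aerials: 130 mm deep (x), 230 mm wide (y), 35 mm high. Origin at the centre of its underside; x points from its front (towards the robot) to its rear edge, y to its left, z up. Its three aerials stand in a row 16 mm behind the rear edge, 95 mm apart: left (+y), middle, right (-y).
- aerial_left (a joint): Left aerial: flat black stick 14 mm wide (left-right), 9 mm thick, 160 mm from hinge to top end, on a friction hinge (about 0.1 N m) that stays where left and swings only left-right, along the router's rear edge. It starts drooping outwards (to the left). Value 0 = straight up, positive = leaning to the router's -y (right), negative = to +y; limits +-1.45.
- aerial_right (a joint): Right aerial: the same stick and hinge as the left one, drooping outwards (to the right) at the start. Same joint sense: 0 = straight up, positive = towards the router's -y.
- aerial_mid (a joint): Middle aerial: the same stick and hinge, already straight up (0); to be left alone.
- aerial_left_hinge (a point): Hinge axis of the left aerial, 22 mm above the bench, 81 mm behind and 95 mm left of the router's centre; the axis runs along the router's x.
- aerial_right_hinge (a point): Hinge axis of the right aerial, likewise 95 mm right of the router's centre.
- aerial_left_tip (a point): Centre of the top end of the left aerial, 160 mm from its hinge; z along the stick away from the hinge, x along the hinge axis.
- aerial_right_tip (a point): Centre of the top end of the right aerial, same axes.
- dome: Bystander: white timing aerial, a 96 mm round dome on a stem and bracket, 158 mm high, standing some 190 mm behind the router's centre. Origin under its foot. It falls over if knocked.
- adapter: Bystander: black power adapter, 50 x 108 x 32 mm, beside the router on the left. Origin under its centre.
- converter: Bystander: grey metal media converter, 70 x 95 x 26 mm, beside the router on the right. Origin under its centre.
- spare: Bystander: spare aerial lying flat behind the router on the left, 168 mm long, 16 mm high. Origin under its centre.
- driver: Bystander: screwdriver, 190 mm, lying behind the router on the right, about 30 mm high. Origin underneath it.
- reel: Bystander: reel of solder, 60 mm across, 40 mm high.
- tub: Bystander: open black parts tub, 85 x 110 x 45 mm.

How it is judged (in metres and radians):
At the end, for the whole second after the job is handed in: Left and right aerials within 0.12 rad (7 degrees) of straight up and at rest, the middle one still within 0.12 rad of upright, the router level on the bench and within 25 mm of where it stood (value of joint aerial_left between -0.12 and 0.12 rad and value of joint aerial_right between -0.12 and 0.12 rad and value of joint aerial_mid between -0.12 and 0.12 rad and velocity of joint aerial_left between -0.05 and 0.05 rad/s and velocity of joint aerial_right between -0.05 and 0.05 rad/s and angle between router's own z axis and vertical below 0.03 rad and distance of router from where it was at the start of the episode below 0.025 m and linear speed of router below 0.01 m/s); the robot touches nothing.
It fails at once if the router is shoved more than 25 mm (distance of router from where it was at the start of the episode above 0.025 m).
It fails at once if the router is lifted or tipped (height (world z) of router above 0.008 m or angle between router's own z axis and vertical above 0.08 rad).
It fails at once if an outer aerial is pinched between the fingers instead of pushed ((x of the grasp point in the frame of aerial_left_tip between -0.012 and 0.012 m and y of the grasp point in the frame of aerial_left_tip between -0.006 and 0.006 m and z of the grasp point in the frame of aerial_left_tip between -0.15 and -0.002 m and contact force between the fingers and router above 0.3 N) or (x of the grasp point in the frame of aerial_right_tip between -0.012 and 0.012 m and y of the grasp point in the frame of aerial_right_tip between -0.006 and 0.006 m and z of the grasp point in the frame of aerial_right_tip between -0.15 and -0.002 m and contact force between the fingers and router above 0.3 N)).
It fails at once if the middle aerial is pushed out of upright (value of joint aerial_mid above 0.15 rad or value of joint aerial_mid below -0.15 rad).
It fails at once if another thing on the bench is moved more than 20 mm (distance of any of dome, adapter, converter, spare, driver, reel, tub from where it was at the start of the episode above 0.02 m).
It also fails if it takes over 58 s, if anything falls off the work surface, if the arm or the gripper's body presses on something with over 40 N, if the wrist force passes 120 N, or if a joint passes its speed limit or range.

## Robot

A 7-joint arm with a two-finger parallel gripper is mounted at the origin on the work surface. World frame = base frame: x ahead of the robot, y to its left, z up, the work surface at z = 0. Lengths are in m, angles in degrees, forces in N, time in s.
With the tool pointing down it reaches from about 0.425 to 0.875 m from the base axis. Payload 4.7 kg.
Tool frame: the origin (TCP) lies at the very end of the fingers, on their centre line; the grasp point (between the pads) lies 19 mm behind it; z points along the fingers, y is the direction in which the jaws open and shut (so a half turn about z gives the same grasp; the last joint's range is limited). The gripper opens to 87 mm and grips with 3 to 60 N. Pads are 19 mm wide; open, the fingers measure 117 mm over their backs; the gripper's body (75 mm by 190 mm) begins 51 mm behind the grasp point.
Start: joints at [-63.707, 18.392, -4.016, 83.108, 1.295, 78.541, -3.26], TCP at [0.28, 0.587, 0.223] pointing down, gripper open.
Joint ranges: [-163.93, 163.93], [-17.29, 119.83], [-79.2, 71.16], [3.27, 140.29], [-89.18, 269.18], [5.43, 117.66], [-154.24, 154.24]. Speed limits (degrees/s): [147.25, 147.25, 180, 180, 180, 180, 180].

## Interface

Orientations are given as [roll, pitch, yaw] about the fixed x, y, z axes, in that order (R = Rz(yaw) Ry(pitch) Rx(roll)).
In Python, from cell import sensors, imaging, ticket gives the robot as it stands.
- The arm moves only by the tool carry_out, never from a script. Its argument "plan" is a list of rows, each an object of numbers: "fingers": the closure, from -1 (fully open) to 1 (shut); "dx", "dy", "dz": the shift along the tool's x, y, z normalised to -1 to 1, where 1 is 0.03 m; "rx", "ry", "rz": the turn, a rotation vector about the tool's x, y, z normalised to -1 to 1, where 1 is 10 degrees. A call has 1 to 12 rows; each row shifts and turns the commanded pose from where the row before left it, along the tool's axes as they then stand; what a row does not reach is not made up. A row lasts 1/8 s, in which the tool goes at most 62.5 mm and 10.7 degrees, less where a joint would pass 70% of its speed; a pose out of reach is approached as far as the arm can. A call with a number of a shift or a turn outside -1 to 1 is refused whole. A call with a gripper value outside its range is refused whole. The fingers move at their own pace and stop on an object; "force" is the grip in N (left out, the last holds). Time passes only in rows, so rows that do not move let the fingers close. It gives the time, the measured TCP pose, the force and the opening at its end, in the units of the state.
- sensors.get_obs(): the state, without advancing time (a new reading comes with each control period).
- imaging.read_camera(name): name is "side" or "top" or "wrist"; returns a dict with "color" (384x512x3 uint8, red, green, blue), "mtx" (3x3 intrinsics, pixels), "extrinsics" (4x4, takes a point from world to camera coordinates); the wrist camera has in their place "tool_from_camera" (4x4, takes a point from camera to tool coordinates, whose origin is the TCP and whose axes are the flange's). Camera axes: x right, y down, z forward; pixel columns grow to the right and rows downward; lengths in m; the calibration is good to about 2 mm. A picture is of the moment at which its call begins: read the wrist's pose just before it. There is no depth.
- ticket.sign_off(): hands the job in, once; it reports no verdict.
The state is a dict: "time_s": time; "qpos": joint angles; "joint_velocities": joint speeds; "effort": joint torques, N m; "tool_pos": TCP position; "tool_rot": TCP orientation; "force": force on the tool from outside, world axes, zero at the start; "wrist_torque": the same for the moment, N m; "grip_width": finger opening in m.
Only numpy, scipy, OpenCV 4.12 (cv2) and the standard library are available. Lean on these libraries where they do the work, as an engineer would, in place of code of your own. Each camera call takes 0.05 s, during which the arm holds its last target.

## Working session

There is one attempt and no reset: what is moved stays moved. The work goes in short steps, Python scripts to look and compute and a tool call to move; the robot and the scene stay as the last step left them, time stands still between calls to the robot, and variables do not carry over. Pictures are saved under pics/ and viewed, and the job is handed in when it is done.

Besides the shell and the picture viewer there is one more tool, called after "Request:" as a command line: name --argument value ..., lists and objects as JSON in quotes. carry_out: Moves the arm, as the interface text tells. Scaled input: -1 to 1 covers 0.03 m each way for a shift and 10 degrees each way for a turn. Its arguments: {"type":"object","properties":{"plan":{"type":"array"},"force":{"type":"number"}},"required":["plan"]}

```bash
ls; mkdir -p pics
python3 - <<'E'
from cell import sensors, imaging
import cv2,numpy as np
o=sensors.get_obs();print(o)
for n in ["side","top","wrist"]:
    r=imaging.read_camera(n);cv2.imwrite(f"pics/{n}0.png",r["color"][:,:,::-1])
    np.savez(f"{n}0.npz",**r)
    print(n,r["mtx"].round(1).tolist(),np.round(r.get("extrinsics",r.get("tool_from_camera")),3).tolist())
E
```

```text
pics
{'time_s': 0.0, 'qpos': array([-63.70771626,  18.43975445,  -4.01579861,  83.17518046,
         1.29350031,  78.54225346,  -3.26115647]), 'joint_velocities': array([ 0.00087585,  0.13346245, -0.0227827 , -0.077621  ,  0.05755303,
       -0.05123973,  0.0786578 ]), 'effort': array([-7.37457549e-05, -4.91287887e+01, -4.03820481e-01, -3.12530994e+01,
       -6.38653035e-02,  4.40971262e-02,  1.84096075e-04]), 'tool_pos': array([0.2794641 , 0.58622752, 0.22145125]), 'tool_rot': array([-1.79887976e+02,  4.30235954e-03,  1.54516274e+02]), 'force': array([ 0.53090083, -0.96306795, -0.75018702]), 'wrist_torque': array([0.00352509, 0.02171449, 0.01594266]), 'grip_width': 0.08734097130165022}
side [[356.1, 0.0, 258.4], [0.0, 356.1, 191.8], [0.0, 0.0, 1.0]] [[0.901, -0.434, 0.013, -0.488], [-0.251, -0.545, -0.8, 0.237], [0.354, 0.718, -0.6, 0.774], [0.0, 0.0, 0.0, 1.0]]
top [[419.4, 0.0, 259.1], [0.0, 419.4, 186.6], [0.0, 0.0, 1.0]] [[0.002, -1.0, -0.003, -0.01], [-0.988, -0.002, -0.156, 0.544], [0.156, 0.003, -0.988, 1.207], [0.0, 0.0, 0.0, 1.0]]
wrist [[294.4, 0.0, 252.8], [0.0, 294.4, 195.9], [0.0, 0.0, 1.0]] [[0.0, -0.968, -0.251, 0.068], [1.0, 0.001, -0.001, -0.001], [0.001, -0.251, 0.968, -0.164], [0.0, 0.0, 0.0, 1.0]]
```

View pics/top0.png

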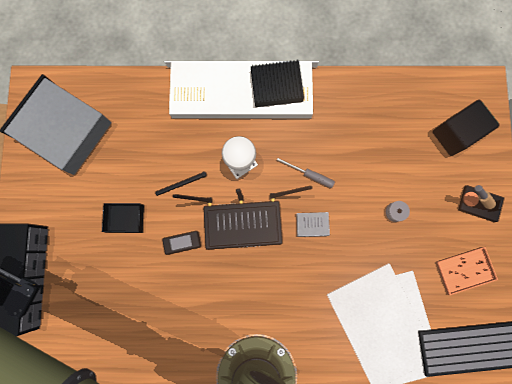

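View pics/side0.png

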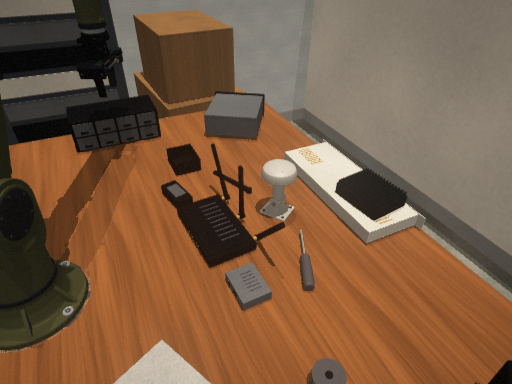

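The top view shows the router at about (243,225), with the right aerial reaching (312,187) and the left one (173,197). I'll enlarge both views around it.

Run:
```python
import cv2
t=cv2.imread("pics/top0.png");cv2.imwrite("pics/topz.png",cv2.resize(t[130:260,145:345],None,fx=4,fy=4,interpolation=cv2.INTER_CUBIC))
t=cv2.imread("pics/side0.png");cv2.imwrite("pics/sidez.png",cv2.resize(t[130:280,160:320],None,fx=4,fy=4,interpolation=cv2.INTER_CUBIC))
```

```text
(no output)
```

View pics/topz.png

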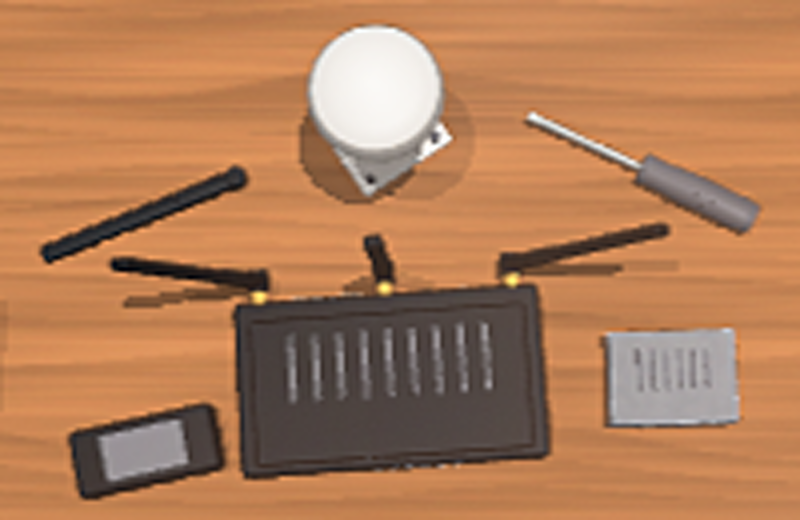

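View pics/sidez.png

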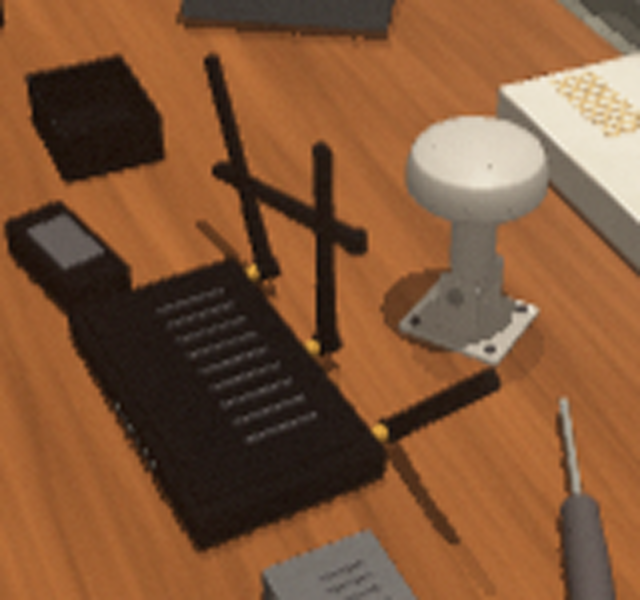

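```bash
cat > h.py <<'E'
import numpy as np,cv2
def P(n):
    r=np.load(n+"0.npz");return r["mtx"],r["extrinsics"]
def plane(n,uv,z):
    K,E=P(n);R,t=E[:3,:3],E[:3,3];c=-R.T@t
    d=R.T@np.linalg.inv(K)@np.array([*uv,1.]);return c+d*(z-c[2])/d[2]
def tri(ut,us):
    (K,E),(k,e)=P("top"),P("side")
    X=cv2.triangulatePoints(K@E[:3],k@e[:3],np.array(ut,float).reshape(2,1),np.array(us,float).reshape(2,1))
    X=X[:3,0]/X[3,0]
    er=[]
    for (A,B),u in (((K,E),ut),((k,e),us)):
        p=A@(B[:3]@np.append(X,1));er.append(np.hypot(*(p[:2]/p[2]-u)))
    return X,er
def proj(n,X):
    A,B=P(n);p=A@(B[:3]@np.append(X,1));return p[:2]/p[2]
T=lambda u:((u[0]+.5)/4-.5+145,(u[1]+.5)/4-.5+130)
S=lambda u:((u[0]+.5)/4-.5+160,(u[1]+.5)/4-.5+130)
E
python3 - <<'E'
from h import *
np.set_printoptions(precision=4,suppress=True)
c=np.array([plane("top",T(u),.035) for u in [(236,305),(540,285),(550,455),(243,475)]]);print(c)
ctr=c.mean(0);print(ctr,np.linalg.norm(c[0]-c[1]),np.linalg.norm(c[2]-c[3]),np.linalg.norm(c[0]-c[3]))
y=(c[0]-c[1])+(c[3]-c[2]);y/=np.linalg.norm(y);x=np.array([y[1],-y[0],0]);yaw=np.degrees(np.arctan2(x[1],x[0]));print("yaw",yaw)
for nm,ut,us,s in (("L",(118,264),(211,60),1),("M",(373,240),(321,150),0),("R",(665,230),(493,376),-1)):
    X,e=tri(T(ut),S(us));h=ctr+.081*x+.095*s*y;h[2]=.022
    d=X-h
    print(nm,"tip",X,"err",e,"hinge",h,"hinge px",proj("top",h),proj("side",h),"len",np.linalg.norm(d),"xl",d@x,"yl",d@y,"ang",np.degrees(np.arctan2(-d@y,d[2])))
for nm,u,z in (("dome",(375,85),.14),("driver tip",(530,118),.02),("drv end",(755,215),.02),("drv shoulder",(640,170),.02),("spare r",(240,178),.01),("spare l",(48,252),.01),("conv tl",(605,335),.026),("conv tr",(735,330),.026),("adapter tr",(212,405),.032),("adapter tl",(75,435),.032)):
    print(nm,plane("top",T(u),z))
E
```

```text
[[ 0.4872  0.1566  0.035 ]
 [ 0.5026 -0.0699  0.035 ]
 [ 0.377  -0.0766  0.035 ]
 [ 0.3619  0.1486  0.035 ]]
[0.4322 0.0397 0.035 ] 0.22698462329793073 0.22561877067343958 0.12550644605556724
yaw 3.858475423665728
L tip [0.5007 0.2202 0.1576] err [np.float64(0.18668683012866866), np.float64(0.24432926704707594)] hinge [0.5066 0.1399 0.022 ] hinge px [209.869  199.9613] [226.9032 197.3179] len 0.15766005622895968 xl -0.0004847014864090636 yl 0.08050310000224145 ang -30.704757129146625
M tip [0.5132 0.0475 0.1798] err [np.float64(0.5167564940768697), np.float64(0.7663975188782925)] hinge [0.513  0.0451 0.022 ] hinge px [241.3022 197.9179] [241.9071 215.9584] len 0.1578016177927837 xl 0.00036370123610114923 yl 0.0023922469847299853 ang -0.8686303247229525
R tip [ 0.5262 -0.1499  0.148 ] err [np.float64(0.12793990153830853), np.float64(0.22535707055320114)] hinge [ 0.5194 -0.0497  0.022 ] hinge px [272.7011 195.8767] [259.081  237.2945] len 0.16118895876772213 xl 7.080681015098689e-05 yl -0.10047833256347487 ang 38.56173174206872
dome [0.6296 0.049  0.14  ]
driver tip [ 0.6334 -0.0636  0.02  ]
drv end [ 0.5583 -0.2341  0.02  ]
drv shoulder [ 0.593  -0.1473  0.02  ]
spare r [0.5881 0.1592 0.01  ]
spare l [0.5304 0.3046 0.01  ]
conv tl [ 0.4662 -0.1187  0.026 ]
conv tr [ 0.4701 -0.2159  0.026 ]
adapter tr [0.4131 0.173  0.032 ]
adapter tl [0.3909 0.2736 0.032 ]
```

Request:
carry_out --plan '[{"fingers": 1,"rz": -0.98},{"fingers": 1,"rz": -0.98},{"fingers": 1,"rz": -0.98},{"fingers": 1,"dx": -0.6,"dy": -1},{"fingers": 1,"dx": -0.6,"dy": -1},{"fingers": 1,"dx": -0.6,"dy": -1},{"fingers": 1,"dx": -0.6,"dy": -1},{"fingers": 1,"dx": -0.6,"dy": -1},{"fingers": 1,"dx": -0.6,"dy": -1},{"fingers": 1,"dx": -0.6,"dy": -1},{"fingers": 1,"dx": -0.6,"dy": -1},{"fingers": 1}]' --force 10

```text
validation failed for argument at $.pl...
```

Request:
carry_out --plan '[{"fingers": 1.0,"dx": 0.0,"dy": 0.0,"dz": 0.0,"rx": 0.0,"ry": 0.0,"rz": -0.98},{"fingers": 1.0,"dx": 0.0,"dy": 0.0,"dz": 0.0,"rx": 0.0,"ry": 0.0,"rz": -0.98},{"fingers": 1.0,"dx": 0.0,"dy": 0.0,"dz": 0.0,"rx": 0.0,"ry": 0.0,"rz": -0.98}]' --force 10

```text
time_s: 0.52
tool_pos: [0.2796, 0.5865, 0.2221]
tool_rot: [-180.0, -0.0, -175.8]
force: [0.1, -0.5, -0.8]
grip_width: 0.0649
```

Request:
carry_out --plan '[{"fingers": 1,"dx": -0.6,"dy": -1,"dz": 0,"rx": 0,"ry": 0,"rz": 0},{"fingers": 1,"dx": -0.6,"dy": -1,"dz": 0,"rx": 0,"ry": 0,"rz": 0},{"fingers": 1,"dx": -0.6,"dy": -1,"dz": 0,"rx": 0,"ry": 0,"rz": 0},{"fingers": 1,"dx": -0.6,"dy": -1,"dz": 0,"rx": 0,"ry": 0,"rz": 0},{"fingers": 1,"dx": -0.6,"dy": -1,"dz": 0,"rx": 0,"ry": 0,"rz": 0},{"fingers": 1,"dx": -0.6,"dy": -1,"dz": 0,"rx": 0,"ry": 0,"rz": 0},{"fingers": 1,"dx": -0.6,"dy": -1,"dz": 0,"rx": 0,"ry": 0,"rz": 0},{"fingers": 1,"dx": -0.6,"dy": -1,"dz": 0,"rx": 0,"ry": 0,"rz": 0},{"fingers": 1,"dx": 0,"dy": 0,"dz": 0,"rx": 0,"ry": 0,"rz": 0}]'

```text
time_s: 1.65
tool_pos: [0.4421, 0.3537, 0.2224]
tool_rot: [-179.9, 0.0, -176.4]
force: [0.4, 0.8, 0.2]
grip_width: 0.0004
```

Request:
carry_out --plan '[{"fingers": 1,"dx": -0.56,"dy": -0.95,"dz": 0,"rx": 0,"ry": 0,"rz": 0},{"fingers": 1,"dx": -0.56,"dy": -0.95,"dz": 0,"rx": 0,"ry": 0,"rz": 0},{"fingers": 1,"dx": -0.56,"dy": -0.95,"dz": 0,"rx": 0,"ry": 0,"rz": 0},{"fingers": 1,"dx": 0,"dy": 0,"dz": 0.8,"rx": 0,"ry": 0,"rz": 0},{"fingers": 1,"dx": 0,"dy": 0,"dz": 0.8,"rx": 0,"ry": 0,"rz": 0},{"fingers": 1,"dx": 0,"dy": 0,"dz": 0.8,"rx": 0,"ry": 0,"rz": 0},{"fingers": 1,"dx": 0,"dy": 0,"dz": 0.8,"rx": 0,"ry": 0,"rz": 0},{"fingers": 1,"dx": 0,"dy": 0,"dz": 0,"rx": 0,"ry": 0,"rz": 0}]'

```text
time_s: 2.65
tool_pos: [0.4938, 0.2754, 0.1244]
tool_rot: [-179.9, -0.2, -176.0]
force: [1.0, 0.8, 0.8]
grip_width: 0.0007
```

```bash
cat > look.py <<'E'
import sys,cv2
from cell import sensors, imaging
k=sys.argv[1]
o=sensors.get_obs();print(o["time_s"],o["tool_pos"].round(4),o["tool_rot"].round(1),o["force"].round(2))
a=imaging.read_camera("side")["color"][130-40:280,160:320,::-1]
b=imaging.read_camera("top")["color"][130:260,145:345,::-1]
a=cv2.resize(a,None,fx=3,fy=3,interpolation=cv2.INTER_CUBIC);cv2.imwrite(f"pics/s{k}.png",a)
cv2.imwrite(f"pics/t{k}.png",cv2.resize(b,None,fx=4,fy=4,interpolation=cv2.INTER_CUBIC))
E
python3 look.py 1
```

```text
2.65 [0.4938 0.2754 0.1244] [-179.9   -0.2 -176. ] [1.02 0.84 0.8 ]
```

View pics/s1.png

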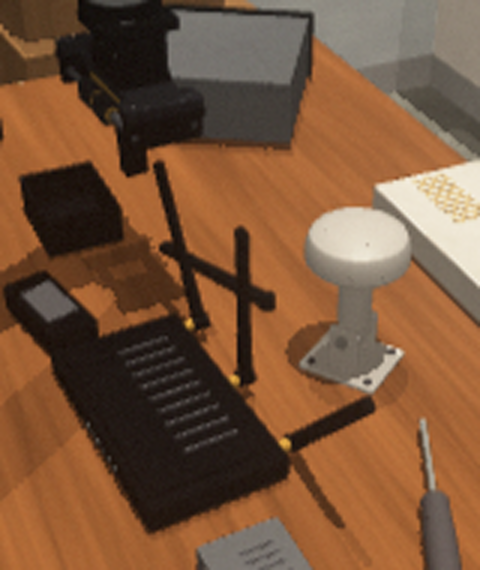

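Request:
carry_out --plan '[{"fingers": 1,"dx": 0,"dy": -0.3,"dz": 0,"rx": 0,"ry": 0,"rz": 0},{"fingers": 1,"dx": 0,"dy": -0.3,"dz": 0,"rx": 0,"ry": 0,"rz": 0},{"fingers": 1,"dx": 0,"dy": -0.3,"dz": 0,"rx": 0,"ry": 0,"rz": 0},{"fingers": 1,"dx": 0,"dy": -0.3,"dz": 0,"rx": 0,"ry": 0,"rz": 0},{"fingers": 1,"dx": 0,"dy": -0.3,"dz": 0,"rx": 0,"ry": 0,"rz": 0},{"fingers": 1,"dx": 0,"dy": -0.3,"dz": 0,"rx": 0,"ry": 0,"rz": 0},{"fingers": 1,"dx": 0,"dy": -0.3,"dz": 0,"rx": 0,"ry": 0,"rz": 0},{"fingers": 1,"dx": 0,"dy": -0.3,"dz": 0,"rx": 0,"ry": 0,"rz": 0},{"fingers": 1,"dx": 0,"dy": -0.3,"dz": 0,"rx": 0,"ry": 0,"rz": 0},{"fingers": 1,"dx": 0,"dy": 0,"dz": 0,"rx": 0,"ry": 0,"rz": 0}]'

```text
time_s: 4.0
tool_pos: [0.5015, 0.1931, 0.1264]
tool_rot: [-180.0, -0.0, -176.2]
force: [0.3, -0.3, 0.5]
grip_width: 0.0006
```

```bash
python3 look.py 2
```

```text
4.0 [0.5015 0.1931 0.1264] [-180.    -0.  -176.2] [ 0.33 -0.29  0.47]
```

View pics/s2.png

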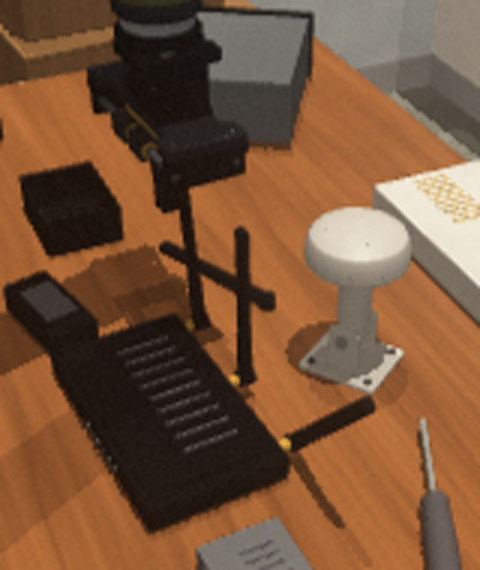

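View pics/t2.png

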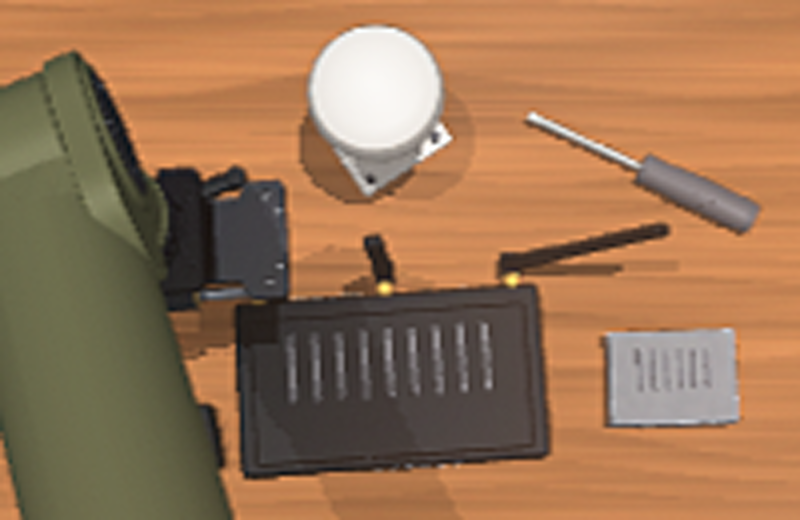

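Request:
carry_out --plan '[{"fingers": 1,"dx": 0,"dy": -0.25,"dz": 0,"rx": 0,"ry": 0,"rz": 0},{"fingers": 1,"dx": 0,"dy": -0.25,"dz": 0,"rx": 0,"ry": 0,"rz": 0},{"fingers": 1,"dx": 0,"dy": -0.25,"dz": 0,"rx": 0,"ry": 0,"rz": 0},{"fingers": 1,"dx": 0,"dy": -0.25,"dz": 0,"rx": 0,"ry": 0,"rz": 0},{"fingers": 1,"dx": 0,"dy": 0,"dz": 0,"rx": 0,"ry": 0,"rz": 0}]'

```text
time_s: 4.72
tool_pos: [0.5036, 0.1634, 0.1265]
tool_rot: [-180.0, -0.0, -176.2]
force: [0.3, -1.3, 0.0]
grip_width: 0.0002
```

```bash
python3 look.py 3
```

```text
4.725 [0.5036 0.1634 0.1265] [-180.    -0.  -176.2] [ 0.26 -1.34  0.02]
```

View pics/s3.png

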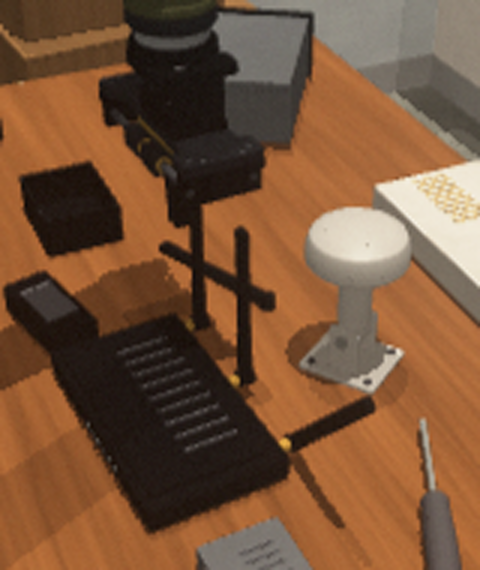

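Request:
carry_out --plan '[{"fingers": 1,"dx": 0,"dy": 0.5,"dz": 0,"rx": 0,"ry": 0,"rz": 0},{"fingers": 1,"dx": 0,"dy": 0.8,"dz": 0,"rx": 0,"ry": 0,"rz": 0},{"fingers": 1,"dx": 0,"dy": 0.8,"dz": -0.5,"rx": 0,"ry": 0,"rz": 0},{"fingers": 1,"dx": 0,"dy": 0.8,"dz": -0.8,"rx": 0,"ry": 0,"rz": 0},{"fingers": 1,"dx": 0,"dy": 0.8,"dz": -0.8,"rx": 0,"ry": 0,"rz": 0},{"fingers": 1,"dx": 0,"dy": 0,"dz": -0.8,"rx": 0,"ry": 0,"rz": 0},{"fingers": 1,"dx": 0,"dy": 0,"dz": -0.8,"rx": 0,"ry": 0,"rz": 0},{"fingers": 1,"dx": 0,"dy": 0,"dz": 0,"rx": 0,"ry": 0,"rz": 0}]'

```text
time_s: 5.82
tool_pos: [0.4964, 0.2774, 0.2394]
tool_rot: [179.9, 0.2, -176.0]
force: [0.5, 0.1, -0.2]
grip_width: 0.0005
```

```bash
sed -i 's/fx=3,fy=3/fx=4,fy=4/; s/130-40:280/130:280/' look.py; python3 look.py 4
```

```text
5.825 [0.4964 0.2774 0.2394] [ 179.9    0.2 -176. ] [ 0.5   0.06 -0.21]
```

View pics/s4.png

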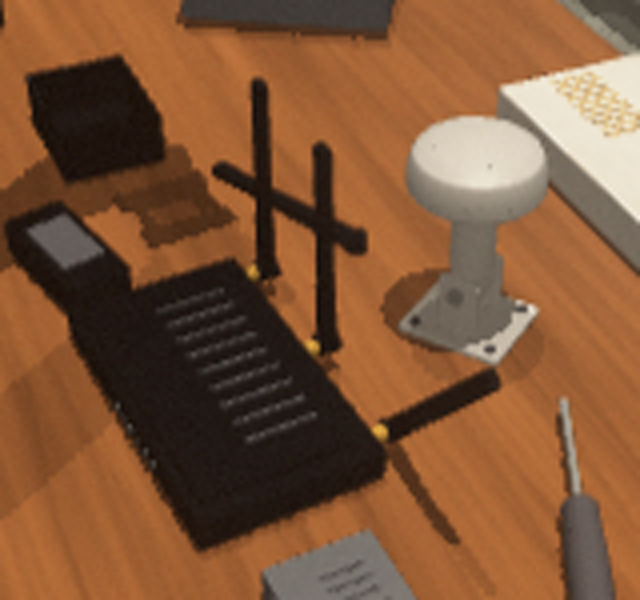

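View pics/t4.png

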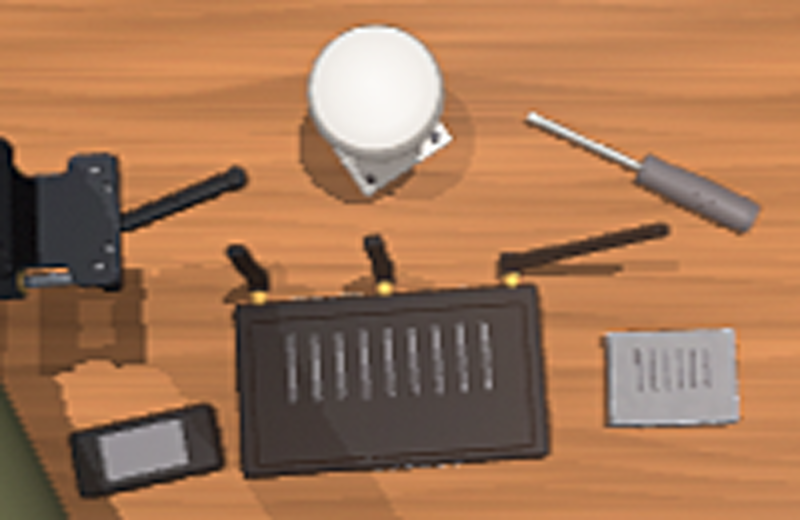

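Run:
```python
from h import *
y=np.array([-.0673,.9977,0])
for ut,us,h in (((236,249),(260,84),np.array([.5066,.1399,.022])),((373,240),(321,149),np.array([.513,.0451,.022]))):
    X,e=tri(T(ut),S(us));d=X-h;print(X,e,d@y,np.degrees(np.arctan2(-d@y,d[2])))
    u=proj("top",h+[0,0,.16]);v=proj("side",h+[0,0,.16]);print((u-[145,130]+.5)*4,(v-[160,130]+.5)*4)
```

```text
[0.50743945 0.13789308 0.1800652 ] [np.float64(0.3302800823072853), np.float64(0.4563162305738844)] -0.002058800698922562 0.7462358730441088
[232.66021636 251.59967243] [259.88166442  80.53211789]
[0.51312057 0.04748084 0.18055825] [np.float64(0.500382200740465), np.float64(0.742013132436399)] 0.0023672501708672557 -0.8553535711835505
[376.36902886 242.26799704] [325.74049728 148.97506876]
```

Request:
carry_out --plan '[{"fingers": 1,"dx": 0,"dy": -1,"dz": 0,"rx": 0,"ry": 0,"rz": 0},{"fingers": 1,"dx": 0,"dy": -1,"dz": 0,"rx": 0,"ry": 0,"rz": 0},{"fingers": 1,"dx": 0,"dy": -1,"dz": 0,"rx": 0,"ry": 0,"rz": 0},{"fingers": 1,"dx": 0,"dy": -1,"dz": 0,"rx": 0,"ry": 0,"rz": 0},{"fingers": 1,"dx": 0,"dy": -1,"dz": 0,"rx": 0,"ry": 0,"rz": 0},{"fingers": 1,"dx": 0,"dy": -1,"dz": 0,"rx": 0,"ry": 0,"rz": 0},{"fingers": 1,"dx": 0,"dy": -1,"dz": 0,"rx": 0,"ry": 0,"rz": 0},{"fingers": 1,"dx": 0,"dy": -1,"dz": 0,"rx": 0,"ry": 0,"rz": 0},{"fingers": 1,"dx": 0,"dy": -1,"dz": 0,"rx": 0,"ry": 0,"rz": 0},{"fingers": 1,"dx": 0,"dy": -1,"dz": 0,"rx": 0,"ry": 0,"rz": 0},{"fingers": 1,"dx": 0,"dy": -1,"dz": 0,"rx": 0,"ry": 0,"rz": 0},{"fingers": 1,"dx": 0,"dy": -1,"dz": 0,"rx": 0,"ry": 0,"rz": 0}]'

```text
time_s: 7.42
tool_pos: [0.5198, -0.0844, 0.236]
tool_rot: [180.0, -0.1, -176.1]
force: [-0.1, 0.2, -0.7]
grip_width: 0.0005
```

Request:
carry_out --plan '[{"fingers": 1,"dx": 0,"dy": -1,"dz": 0,"rx": 0,"ry": 0,"rz": 0},{"fingers": 1,"dx": 0,"dy": -1,"dz": 0,"rx": 0,"ry": 0,"rz": 0},{"fingers": 1,"dx": 0,"dy": -1,"dz": 0,"rx": 0,"ry": 0,"rz": 0},{"fingers": 1,"dx": 0,"dy": -0.8,"dz": 0,"rx": 0,"ry": 0,"rz": 0},{"fingers": 1,"dx": 0,"dy": 0,"dz": 0,"rx": 0,"ry": 0,"rz": 0}]'

```text
time_s: 8.05
tool_pos: [0.5272, -0.1992, 0.2361]
tool_rot: [-180.0, -0.1, -176.3]
force: [-0.4, -0.2, -0.6]
grip_width: 0.0004
```

Request:
carry_out --plan '[{"fingers": 1,"dx": 0,"dy": 0,"dz": 0.9,"rx": 0,"ry": 0,"rz": 0},{"fingers": 1,"dx": 0,"dy": 0,"dz": 0.9,"rx": 0,"ry": 0,"rz": 0},{"fingers": 1,"dx": 0,"dy": 0,"dz": 0.9,"rx": 0,"ry": 0,"rz": 0},{"fingers": 1,"dx": 0,"dy": 0,"dz": 0.9,"rx": 0,"ry": 0,"rz": 0},{"fingers": 1,"dx": 0,"dy": 0,"dz": 0,"rx": 0,"ry": 0,"rz": 0}]'

```text
time_s: 8.68
tool_pos: [0.5264, -0.195, 0.1269]
tool_rot: [179.9, -0.3, -176.0]
force: [-0.3, 0.3, -0.7]
grip_width: 0.0007
```

```bash
python3 look.py 5
```

```text
8.675 [ 0.5264 -0.195   0.1269] [ 179.9   -0.3 -176. ] [-0.32  0.28 -0.68]
```

View pics/s5.png

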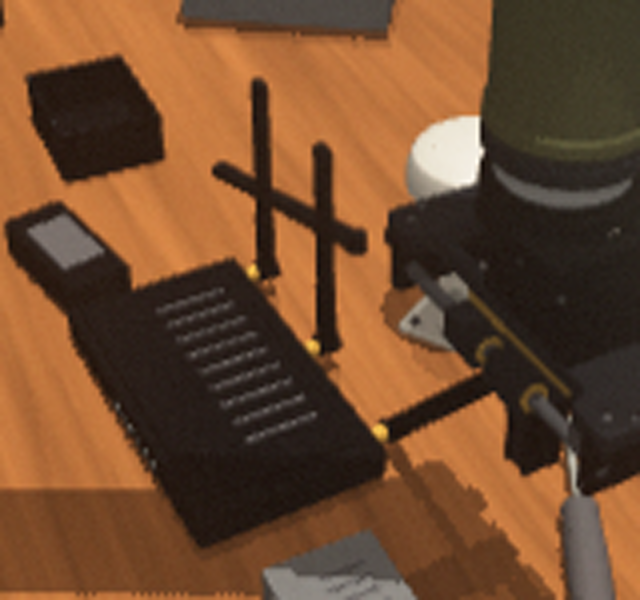

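Request:
carry_out --plan '[{"fingers": 1,"dx": 0,"dy": 0.36,"dz": 0,"rx": 0,"ry": 0,"rz": 0},{"fingers": 1,"dx": 0,"dy": 0.36,"dz": 0,"rx": 0,"ry": 0,"rz": 0},{"fingers": 1,"dx": 0,"dy": 0.36,"dz": 0,"rx": 0,"ry": 0,"rz": 0},{"fingers": 1,"dx": 0,"dy": 0.36,"dz": 0,"rx": 0,"ry": 0,"rz": 0},{"fingers": 1,"dx": 0,"dy": 0.36,"dz": 0,"rx": 0,"ry": 0,"rz": 0},{"fingers": 1,"dx": 0,"dy": 0.36,"dz": 0,"rx": 0,"ry": 0,"rz": 0},{"fingers": 1,"dx": 0,"dy": 0.36,"dz": 0,"rx": 0,"ry": 0,"rz": 0},{"fingers": 1,"dx": 0,"dy": 0.36,"dz": 0,"rx": 0,"ry": 0,"rz": 0},{"fingers": 1,"dx": 0,"dy": 0,"dz": 0,"rx": 0,"ry": 0,"rz": 0}]'

```text
time_s: 9.9
tool_pos: [0.5219, -0.1094, 0.129]
tool_rot: [179.9, -0.1, -175.9]
force: [-0.7, -0.6, 0.3]
grip_width: 0.0004
```

```bash
python3 look.py 6
```

```text
9.9 [ 0.5219 -0.1094  0.129 ] [ 1.799e+02 -1.000e-01 -1.759e+02] [-0.7  -0.58  0.31]
```

View pics/s6.png

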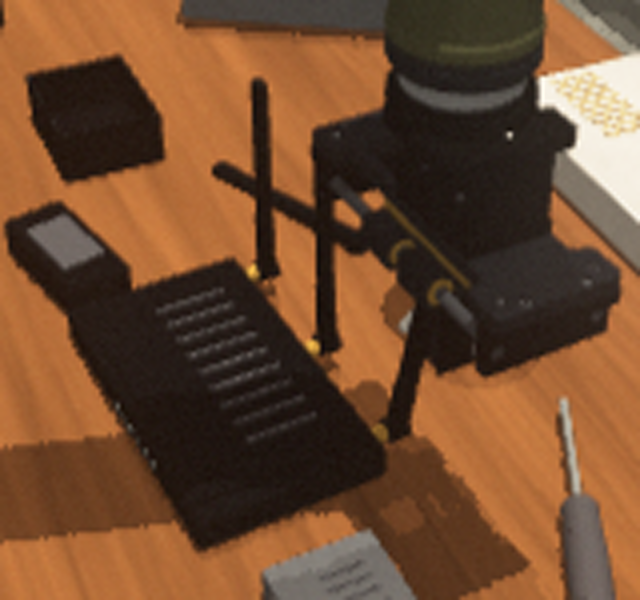

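Request:
carry_out --plan '[{"fingers": 1,"dx": 0,"dy": 0.3,"dz": 0,"rx": 0,"ry": 0,"rz": 0},{"fingers": 1,"dx": 0,"dy": 0.3,"dz": 0,"rx": 0,"ry": 0,"rz": 0},{"fingers": 1,"dx": 0,"dy": 0.3,"dz": 0,"rx": 0,"ry": 0,"rz": 0},{"fingers": 1,"dx": 0,"dy": 0.3,"dz": 0,"rx": 0,"ry": 0,"rz": 0},{"fingers": 1,"dx": 0,"dy": 0,"dz": 0,"rx": 0,"ry": 0,"rz": 0}]'

```text
time_s: 10.62
tool_pos: [0.5198, -0.0741, 0.1295]
tool_rot: [180.0, -0.0, -176.0]
force: [0.2, -0.1, 0.4]
grip_width: 0.0007
```

Request:
carry_out --plan '[{"fingers": 1,"dx": 0,"dy": -0.5,"dz": 0,"rx": 0,"ry": 0,"rz": 0},{"fingers": 1,"dx": 0,"dy": -0.9,"dz": 0,"rx": 0,"ry": 0,"rz": 0},{"fingers": 1,"dx": 0,"dy": -0.9,"dz": -0.5,"rx": 0,"ry": 0,"rz": 0},{"fingers": 1,"dx": 0,"dy": -0.9,"dz": -0.9,"rx": 0,"ry": 0,"rz": 0},{"fingers": 1,"dx": 0,"dy": -0.9,"dz": -0.9,"rx": 0,"ry": 0,"rz": 0},{"fingers": 1,"dx": 0,"dy": -0.9,"dz": -0.9,"rx": 0,"ry": 0,"rz": 0},{"fingers": 1,"dx": 0,"dy": -0.9,"dz": -0.9,"rx": 0,"ry": 0,"rz": 0},{"fingers": 1,"dx": 0,"dy": -0.9,"dz": 0,"rx": 0,"ry": 0,"rz": 0},{"fingers": 1,"dx": 0,"dy": -0.9,"dz": 0,"rx": 0,"ry": 0,"rz": 0},{"fingers": 1,"dx": 0,"dy": -0.9,"dz": 0,"rx": 0,"ry": 0,"rz": 0},{"fingers": 1,"dx": 0,"dy": -0.9,"dz": 0,"rx": 0,"ry": 0,"rz": 0},{"fingers": 1,"dx": 0,"dy": 0,"dz": 0,"rx": 0,"ry": 0,"rz": 0}]'

```text
time_s: 12.12
tool_pos: [0.5373, -0.3639, 0.2521]
tool_rot: [-179.9, -0.1, -176.4]
force: [0.3, -0.4, 0.4]
grip_width: 0.0004
```

```bash
python3 look.py 7
```

```text
12.125 [ 0.5373 -0.3639  0.2521] [-1.799e+02 -1.000e-01 -1.764e+02] [ 0.28 -0.44  0.36]
```

View pics/s7.png

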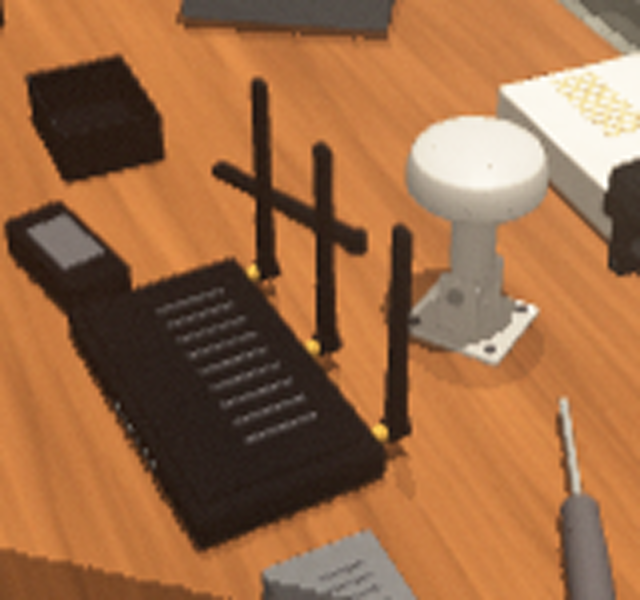

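View pics/t7.png

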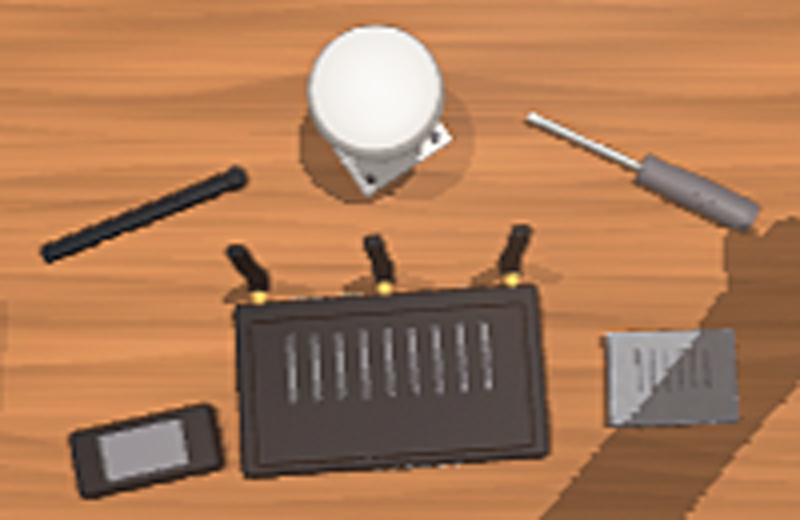

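Run:
```python
from h import *
y=np.array([-.0673,.9977,0])
for ut,us,h in (((236,249),(260,84),[.5066,.1399,.022]),((374,240),(321,149),[.513,.0451,.022]),((521,230),(402,232),[.5194,-.0497,.022])):
    h=np.array(h);X,e=tri(T(ut),S(us));d=X-h;print(X,np.round(e,2),d@y,np.degrees(np.arctan2(-d@y,d[2])))
    u=proj("top",h+[0,0,.16]);v=proj("side",h+[0,0,.16]);print((u-[145,130]+.5)*4,(v-[160,130]+.5)*4)
```

```text
[0.50743945 0.13789308 0.1800652 ] [0.33 0.46] -0.002058800698922562 0.7462358730441088
[232.66021636 251.59967243] [259.88166442  80.53211789]
[0.51297149 0.04682036 0.18101081] [0.53 0.79] 0.0017183208123498746 -0.6191320995019417
[376.36902886 242.26799704] [325.74049728 148.97506876]
[ 0.52055527 -0.05054008  0.17963636] [0.34 0.54] -0.0009158997986282452 0.33289656043438115
[519.89824038 232.94798396] [402.24885254 228.48539975]
```

```bash
python3 -c "
from cell import ticket
print(ticket.sign_off())"
```

```text
the job is handed in; nothing more can be done
None
```

I pushed both outer aerials upright with the side of the closed fingertips, backed the arm well clear and handed the job in at about 12 s of the 58 s allowed. No verdict is reported.

| Aerial | Angle before | Angle after |
|---|---|---|
| Left | −30.7° | +0.7° |
| Right | +38.6° | +0.3° |
| Middle | −0.9° | −0.6° |

- **Aerials:** The limit is 7°, and these camera readings are good to about 1–2°. The tip spacings came out at 91 mm and 97 mm against the nominal 95 mm. That suggests the left aerial may lean inwards by about a degree more than the table says, still well inside the limit.
- **Router and other things:** By eye, the router, dome, adapter, converter, spare and driver sit at the same pixels in the first and last pictures. I only saw the tub and reel in the first pictures, and the arm never came down near them.
- **Contact force:** The force readings at the end of each move stayed below about 1.5 N.

No check failed.

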